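# Knock the sanded blank out of the end-grain fixture and hold it level for the caliper

### The job

The pine blank has been sanded flush in the green end-grain fixture and I want to put the caliper on it. Press the fixture's treadle fully down to its stop so that the blank is knocked up out of its socket, let the treadle come back up, then grip the blank, draw it straight up out of the socket, turn it so that its length lies level, and hold it still at least 20 cm above the bench. Finish while still holding it there in the gripper, clear of the fixture, and leave the other things on the bench where they are.

Things in the scene. Friction and masses are not known exactly. Their poses are not given: they have to be found in the camera images.
- fixture: end-grain sanding fixture, fixed to the bench: green block 60 x 70 mm on a foot plate 150 x 110 x 12 mm, with a bright steel deck 76 x 86 mm, its top 100 mm above the bench. In the deck is the upright socket. Origin: on the bench under the socket's centre; z up; -x points from the socket to the treadle
- socket_mouth (a point): centre of the socket's mouth, level with the deck; axes as the fixture's. The socket is 18 mm (fixture x) by 26 mm (y) inside, 75 mm deep. A sprung plunger in its back (+x) wall bears on the blank with 1 to 2 N, so the blank stays at whatever height it is lifted to; 1 to 3 N draws it up and out
- blank: workpiece: pine blank 75 x 24 x 16 mm, 20 to 45 g. At the start it stands on end in the socket, its top flush with the deck: nothing to grip. Its y axis is its length (up at the start), x its 24 mm width (along fixture y), z its 16 mm thickness (along fixture x). Origin: middle of one 75 x 24 mm face
- blank_mid (a point): centre of the pine blank, 37.5 mm from either end; axes as blank. 62.5 mm above the bench at the start, about 91 mm after the treadle has been pressed fully (the blank then stands 28 mm proud of the deck)
- treadle_pad (a point): centre of the top of the treadle's black ribbed pad, 44 x 50 mm, at the end of the lever, 151 mm from the socket axis. 81 mm above the bench at rest, 33 mm when fully down; it moves with the treadle on an arc of 100 mm radius about treadle_hinge. Press it from above with the closed fingertips
- treadle_hinge (a point): axis of the treadle's hinge pin, between socket and pad, 60 mm from the socket axis and 42 mm above the bench; the pin runs along fixture y
- treadle (a joint): angle of the treadle: 0 at rest (pad up), growing as the pad goes down, 0.5 rad at its stop. A spring returns it: the pad needs about 3 N to start and 8 N at the stop. Its toe lifts the blank from below, about 28 mm at the stop, and drops away when the treadle is let go; the plunger keeps the blank up
- caliper: steel vernier caliper, 212 mm long, lying flat on the bench; a bystander
- sanding_block: cork sanding block, 86 x 46 x 27 mm; a bystander
- bit_block: beech block with burrs and drill bits standing in it, 85 x 45 mm, 73 mm high; a bystander
- chip_tray: shallow pine tray with offcuts, 115 x 70 x 11 mm; a bystander
- hammer: small bench hammer, 190 mm long, lying; a bystander
- mug_1: white dotted mug, 92 mm across, 93 mm high; a bystander
- nut_jar: glass jar of nuts with a red lid, 51 mm across, 72 mm high; a bystander
- pencil: yellow pencil, 138 mm long, lying; a bystander

How it is judged:
By the outcome, as a careful person would: the job done as asked, in the order asked, and still so for the second after the job is handed in, while the arm keeps its last pose, push and grip.
It also fails if it takes over 53 s, if anything falls off the work surface, if the arm or the gripper's body presses on something with over 40 N, if the wrist force passes 120 N, or if a joint passes its speed limit or range.

### The arm

A 6-joint arm with a two-finger parallel gripper is mounted at the origin on the work surface; the furniture and walls round the work are solid. World frame = base frame: x ahead of the robot, y to its left, z up, the work surface at z = 0. Lengths are in m, angles in rad, forces in N, time in s.
With the tool pointing down it reaches from about 0.3 to 1 m from the base axis. Payload 5.1 kg.
Tool frame: the origin (TCP) lies midway between the tips of the shut fingers; the grasp point (between the pads) lies 19 mm behind it; z points along the fingers, y is the line along which they close (so a half turn about z gives the same grasp; the last joint's range is limited). The gripper opens to 95 mm and grips with 3 to 60 N. Pads are 20 mm wide; open, the fingers measure 119 mm over their backs; the gripper's body (75 mm by 180 mm) begins 59 mm behind the grasp point.
Start: joints at [-1.411, 0.124, 1.65, -0, 1.367, -0.083], TCP at [0.156, -0.631, 0.215] pointing down, gripper open.
Joint ranges: [-2.61, 2.61], [-1.02, 2.33], [0.03, 2.71], [-1.35, 4.49], [0.32, 2.68], [-2.91, 2.91]. Speed limits (rad/s): [2.57, 2.57, 3.14, 3.14, 3.14, 3.14].

### API

Orientations are given as a 3x3 rotation matrix whose columns are the frame's x, y, z axes.
In Python, from rig import arm, viewer gives the robot as it stands. The module is installed in compiled form; this text tells all that it offers.
- The arm moves only by the tool step_arm, never from a script. Its argument "series" is a list of rows, each an object with "hand": the closure, from 0 (fully open) to 1 (shut); "travel": the shift along the world's x, y, z in m, a list of three; "yaw": the turn about the world's z in rad. A call has 1 to 10 rows; each row shifts and turns the commanded pose from where the row before left it; what a row does not reach is not made up. A row lasts 1/12 s, in which the tool goes at most 41.7 mm and 7.16 degrees, less where a joint would pass 70% of its speed; a pose out of reach is approached as far as the arm can. A call with a gripper value outside its range is refused whole. The fingers move at their own pace and stop on an object; the grip force is fixed at half the most. Time passes only in rows, so rows that do not move let the fingers close. It gives the time, the measured TCP pose, the force, the opening and the grip force at its end, in the units of the state.
- arm.get_state(): the state, without advancing time (a new reading comes with each control period).
- viewer.read_camera(name): name is "scene" or "top" or "wrist"; returns the picture (400x640x3 uint8, red, green, blue); there is no depth.
- viewer.camera_params(name): a dict with "mtx" (3x3 intrinsics, pixels), "dist_coeffs" ([k1, k2, p1, p2, k3] as OpenCV has them; the pictures are not rectified), "eye" and "orientation" of the camera in the world. Camera axes: x right, y down, z forward; pixel columns grow to the right and rows downward; lengths in m; the calibration is good to about 2 mm. A picture is of the moment at which its call begins: read the wrist's pose just before it. camera_params takes no time and is no camera call; for the wrist camera it gives the pose at the moment of the call.
- arm.finish_job(): hands the job in; it is judged then, once.
The state is a dict: "t": time; "joint_pos": joint angles; "joint_velocities": joint speeds; "joint_torque": joint torques, N m; "ee_pos": TCP position; "orientation": TCP orientation; "contact_force": force on the tool from outside, world axes, zero at the start; "wrist_torque": the same for the moment, N m; "opening": finger opening in m; "grasp_force": force on a finger pad.
Only numpy, scipy, OpenCV 4.12 (cv2) and the standard library are available. Lean on these libraries where they do the work, as an engineer would, in place of code of your own. Each camera call takes 0.05 s, during which the arm holds its last target. There are 200 camera calls.

## Working session

There is one attempt and no reset: what is moved stays moved. The work goes in short steps, Python scripts to look and compute and a tool call to move; the robot and the scene stay as the last step left them, time stands still between calls to the robot, and variables do not carry over. Pictures are saved under pics/ and viewed, at most 10 in all, crops included, and the job is handed in when it is done.

Besides the shell and the picture viewer there is one more tool, called after "Request:" as name(argument=value, ...), one argument or row to a line, values as JSON. step_arm: Moves the arm, as the interface text tells. Its arguments: {"type":"object","properties":{"series":{"type":"array","items":{"type":"object","properties":{"hand":{"type":"number"},"travel":{"type":"array","items":{"type":"number"}},"yaw":{"type":"number"}}}}},"required":["series"]}

```bash
mkdir -p pics; python3 - <<'E'
from rig import arm, viewer
import cv2, numpy as np
for n in ("scene","top"):
    cv2.imwrite(f"pics/{n}0.png", viewer.read_camera(n)[:,:,::-1])
    p=viewer.camera_params(n); print(n,p)
s=arm.get_state(); print(s)
E
```

```text
scene {'mtx': array([[372.38118523,   0.        , 322.01356619],
       [  0.        , 372.38118523, 198.52603005],
       [  0.        ,   0.        ,   1.        ]]), 'dist_coeffs': array([0.03065933, 0.        , 0.        , 0.        , 0.        ]), 'eye': array([ 0.54158948, -0.56671537,  0.97351833]), 'orientation': array([[ 0.99748132, -0.06601632,  0.02593976],
       [-0.06963651, -0.84194158,  0.5350562 ],
       [-0.01348268, -0.53551491, -0.84441814]])}
top {'mtx': array([[387.23077362,   0.        , 321.9484994 ],
       [  0.        , 387.23077362, 196.12879863],
       [  0.        ,   0.        ,   1.        ]]), 'dist_coeffs': array([-0.0635511,  0.       ,  0.       ,  0.       ,  0.       ]), 'eye': array([ 3.55141431e-01, -3.05070347e-04,  1.04568967e+00]), 'orientation': array([[-0.02298149, -0.97370159,  0.22666508],
       [-0.99973524,  0.022125  , -0.00631883],
       [ 0.00113769, -0.22675029, -0.97395226]])}
{'t': 0.1, 'joint_pos': array([-1.41059775e+00,  1.24456696e-01,  1.65151263e+00, -3.72154242e-06,
        1.36749643e+00, -8.26452149e-02]), 'joint_velocities': array([ 5.50383660e-05, -1.62121620e-03, -2.33202397e-03,  1.63696102e-03,
       -1.67497979e-03,  9.45837485e-05]), 'joint_torque': array([ 4.90649054e-04, -4.18880796e+01, -3.61097503e+01,  7.76923844e-02,
        4.62027616e-02, -6.62019465e-05]), 'ee_pos': array([ 0.15615248, -0.63037701,  0.21351375]), 'orientation': array([[ 9.70657913e-01,  2.40464395e-01, -3.02384849e-04],
       [ 2.40464538e-01, -9.70656164e-01,  1.84853774e-03],
       [ 1.50995792e-04, -1.86701062e-03, -9.99998246e-01]]), 'contact_force': array([-0.06306984, -0.09392887, -0.49207127]), 'wrist_torque': array([-0.00926158, -0.00214102, -0.03973209]), 'grasp_force': 0.0, 'opening': 0.09523691326532543}
```

View pics/top0.png

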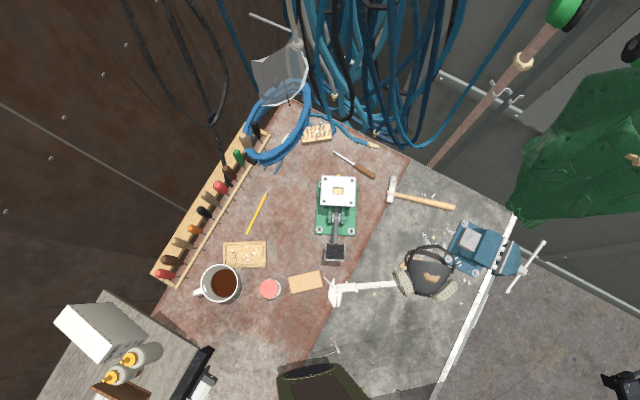

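View pics/scene0.png

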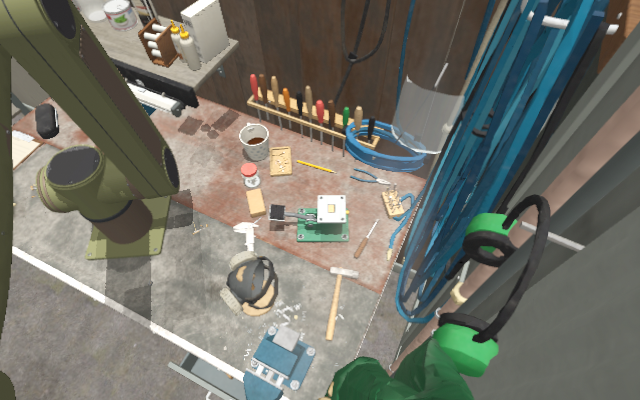

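```bash
cat > h.py <<'E'
import cv2, numpy as np
from rig import arm, viewer
def to_plane(name,px,z,p=None):
    p=p or viewer.camera_params(name)
    u=cv2.undistortPoints(np.array(px,float).reshape(-1,1,2),p["mtx"],p["dist_coeffs"]).reshape(-1,2)
    d=np.c_[u,np.ones(len(u))]@np.array(p["orientation"]).T; e=np.array(p["eye"])
    return e+d*((z-e[2])/d[:,2])[:,None]
E
python3 - <<'E'
from h import *
a=cv2.imread("pics/top0.png")[165:270,295:395]; b=cv2.imread("pics/scene0.png")[180:250,260:360]
a=cv2.resize(a,None,fx=4,fy=4,interpolation=cv2.INTER_CUBIC); b=cv2.resize(b,None,fx=4,fy=4,interpolation=cv2.INTER_CUBIC)
c=np.zeros((420,800,3),np.uint8); c[:,:400]=a; c[:280,400:]=b; cv2.imwrite("pics/c1.png",c)
print(to_plane("top",[[338,191]],.1),to_plane("top",[[335,252]],.081))
print(to_plane("scene",[[332,208]],.1),to_plane("scene",[[277,214]],.081))
E
```

```text
[[ 0.58755572 -0.04711508  0.1       ]] [[ 0.43679081 -0.03563258  0.081     ]]
[[ 0.59349703 -0.04593475  0.1       ]] [[ 0.4411794  -0.04205607  0.081     ]]
```

View pics/c1.png

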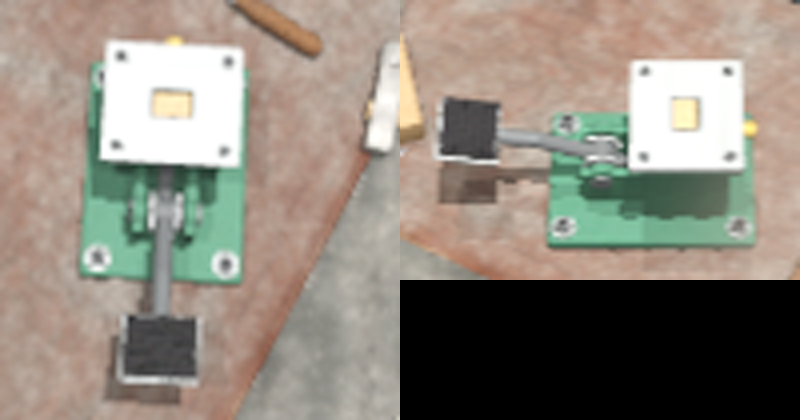

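Request:
step_arm(
  series=[
    {"hand": 1,"travel": [0.017,0.036,0.004],"yaw": 0},
    {"hand": 1,"travel": [0.017,0.036,0.004],"yaw": 0},
    {"hand": 1,"travel": [0.017,0.036,0.004],"yaw": 0},
    {"hand": 1,"travel": [0.017,0.036,0.004],"yaw": 0},
    {"hand": 1,"travel": [0.017,0.036,0],"yaw": 0},
    {"hand": 1,"travel": [0.017,0.036,0],"yaw": 0},
    {"hand": 1,"travel": [0.017,0.036,0],"yaw": 0},
    {"hand": 1,"travel": [0.017,0.036,0],"yaw": 0},
    {"hand": 1,"travel": [0.017,0.036,0],"yaw": 0},
    {"hand": 1,"travel": [0.017,0.036,0],"yaw": 0},
  ],
)

```text
t: 0.93
ee_pos: [0.3264, -0.269, 0.2302]
orientation: [[0.971, 0.24, -0.0], [0.24, -0.971, 0.0], [0.0, -0.0, -1.0]]
contact_force: [0.4, -0.3, 0.3]
opening: 0.0338
grasp_force: 0.0
```

Request:
step_arm(
  series=[
    {"hand": 1,"travel": [0.015,0.033,0],"yaw": 0},
    {"hand": 1,"travel": [0.015,0.033,0],"yaw": 0},
    {"hand": 1,"travel": [0.015,0.033,0],"yaw": 0},
    {"hand": 1,"travel": [0.015,0.033,-0.01],"yaw": 0},
    {"hand": 1,"travel": [0.015,0.033,-0.02],"yaw": 0},
    {"hand": 1,"travel": [0.016,0.033,-0.02],"yaw": 0},
    {"hand": 1,"travel": [0.016,0.032,-0.02],"yaw": 0},
    {"hand": 1,"travel": [0,0,-0.02],"yaw": 0},
    {"hand": 1,"travel": [0,0,0],"yaw": 0},
  ],
)

```text
t: 1.68
ee_pos: [0.4303, -0.0386, 0.1358]
orientation: [[0.97, 0.245, -0.009], [0.245, -0.97, 0.002], [-0.008, -0.004, -1.0]]
contact_force: [-1.0, -0.5, 0.1]
opening: 0.0003
grasp_force: 0.0
```

```bash
python3 - <<'E'
from h import *
print(viewer.camera_params("wrist"))
cv2.imwrite("pics/w1.png", viewer.read_camera("wrist")[:,:,::-1])
E
```

```text
{'mtx': array([[341.95407399,   0.        , 320.05634071],
       [  0.        , 341.95407399, 197.29964599],
       [  0.        ,   0.        ,   1.        ]]), 'dist_coeffs': array([-0.00597758,  0.        ,  0.        ,  0.        ,  0.        ]), 'eye': array([ 0.49920357, -0.0219133 ,  0.30489983]), 'orientation': array([[ 0.24542162, -0.93660058, -0.25009514],
       [-0.96940948, -0.23808913, -0.05965584],
       [-0.00367124,  0.25708543, -0.96638171]])}
```

View pics/w1.png

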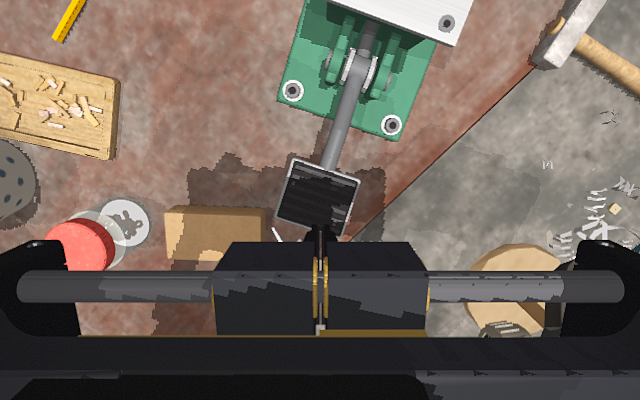

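```bash
python3 - <<'E'
from h import *
P=to_plane("wrist",[[293,158],[361,181],[342,240],[275,217],[318,199]],.081); print(P)
S=to_plane("wrist",[[292,90],[391,125]],.013); print(S, S[0]-S[1])
T=to_plane("top",np.array([[106,41],[246,48],[242,166],[99,162],[172,104]])/4+[295,165],.1); print(T)
E
```

```text
[[ 0.46359391 -0.01321088  0.081     ]
 [ 0.45958579 -0.06127611  0.081     ]
 [ 0.41527377 -0.05987787  0.081     ]
 [ 0.42041309 -0.01028716  0.081     ]
 [ 0.44027726 -0.03614316  0.081     ]]
[[ 0.50729823  0.00317312  0.013     ]
 [ 0.50011873 -0.0840918   0.013     ]] [0.0071795  0.08726491 0.        ]
[[ 6.29687744e-01 -6.55299211e-03  1.00000000e-01]
 [ 6.23083187e-01 -9.52777241e-02  1.00000000e-01]
 [ 5.46783249e-01 -8.94697934e-02  1.00000000e-01]
 [ 5.51367581e-01 -4.08541264e-04  1.00000000e-01]
 [ 5.87555722e-01 -4.71150818e-02  1.00000000e-01]]
```

Request:
step_arm(
  series=[
    {"hand": 1,"travel": [0.005,0.002,-0.02],"yaw": 0},
    {"hand": 1,"travel": [0.004,0,-0.02],"yaw": 0},
    {"hand": 1,"travel": [0,0,-0.01],"yaw": 0},
    {"hand": 1,"travel": [-0.001,0,-0.006],"yaw": 0},
    {"hand": 1,"travel": [-0.001,0,-0.006],"yaw": 0},
    {"hand": 1,"travel": [-0.001,0,-0.006],"yaw": 0},
    {"hand": 1,"travel": [-0.001,0,-0.006],"yaw": 0},
    {"hand": 1,"travel": [-0.001,0,-0.006],"yaw": 0},
    {"hand": 1,"travel": [-0.001,0,-0.006],"yaw": 0},
  ],
)

```text
t: 2.48
ee_pos: [0.4361, -0.0395, 0.0556]
orientation: [[0.971, 0.24, -0.0], [0.24, -0.971, -0.001], [-0.0, 0.001, -1.0]]
contact_force: [-5.1, -0.1, 7.3]
opening: 0.0006
grasp_force: 3.9
```

Request:
step_arm(
  series=[
    {"hand": 1,"travel": [-0.001,0,-0.006],"yaw": 0},
    {"hand": 1,"travel": [-0.001,0,-0.006],"yaw": 0},
    {"hand": 1,"travel": [-0.001,0,-0.004],"yaw": 0},
    {"hand": 1,"travel": [0,0,-0.002],"yaw": 0},
    {"hand": 1,"travel": [0,0,0],"yaw": 0},
  ],
)

```text
t: 2.9
ee_pos: [0.4349, -0.0394, 0.0384]
orientation: [[0.971, 0.24, 0.004], [0.24, -0.971, -0.001], [0.004, 0.001, -1.0]]
contact_force: [-0.9, 1.4, 7.2]
opening: 0.0006
grasp_force: 3.5
```

Request:
step_arm(
  series=[
    {"hand": 1,"travel": [0,0,-0.003],"yaw": 0},
    {"hand": 1,"travel": [0,0,-0.003],"yaw": 0},
    {"hand": 1,"travel": [0,0,0],"yaw": 0},
    {"hand": 1,"travel": [0,0,0],"yaw": 0},
  ],
)

```text
t: 3.23
ee_pos: [0.4354, -0.0395, 0.0357]
orientation: [[0.971, 0.24, 0.002], [0.24, -0.971, -0.0], [0.002, 0.001, -1.0]]
contact_force: [-12.0, 1.4, 29.1]
opening: 0.0005
grasp_force: 15.6
```

Request:
step_arm(
  series=[
    {"hand": 1,"travel": [0,0,0.01],"yaw": 0},
    {"hand": 1,"travel": [0,0,0.02],"yaw": 0},
    {"hand": 1,"travel": [0,0,0.03],"yaw": 0},
    {"hand": 1,"travel": [0,0,0.04],"yaw": 0.12},
    {"hand": 1,"travel": [0,0,0.04],"yaw": 0.12},
    {"hand": 1,"travel": [0,0,0.04],"yaw": 0.12},
    {"hand": 0.5,"travel": [0.02,0,0],"yaw": 0.12},
    {"hand": 0.5,"travel": [0.02,0,0],"yaw": 0.12},
    {"hand": 0.5,"travel": [0.02,0,0],"yaw": 0.12},
    {"hand": 0.5,"travel": [0.02,0,0],"yaw": 0.12},
  ],
)

```text
t: 4.07
ee_pos: [0.5145, -0.0392, 0.2117]
orientation: [[0.464, 0.886, 0.003], [0.886, -0.464, -0.0], [0.001, 0.003, -1.0]]
contact_force: [-0.0, -0.1, 0.2]
opening: 0.0217
grasp_force: 0.0
```

Request:
step_arm(
  series=[
    {"hand": 0.5,"travel": [0.02,-0.002,0],"yaw": 0.12},
    {"hand": 0.5,"travel": [0.02,-0.002,0],"yaw": 0.12},
    {"hand": 0.5,"travel": [0.02,-0.002,0],"yaw": 0.12},
    {"hand": 0.5,"travel": [0.01,-0.001,0],"yaw": 0.05},
    {"hand": 0.5,"travel": [0,0,0],"yaw": 0},
    {"hand": 0.5,"travel": [0,0,0],"yaw": 0},
  ],
)

```text
t: 4.57
ee_pos: [0.5833, -0.0462, 0.2106]
orientation: [[0.08, 0.997, 0.0], [0.997, -0.08, 0.0], [0.0, 0.0, -1.0]]
contact_force: [-0.1, 0.2, -0.0]
opening: 0.0471
grasp_force: 0.0
```

```bash
python3 - <<'E'
from h import *
p=viewer.camera_params("wrist"); print(p["eye"],p["orientation"])
a=viewer.read_camera("wrist")[:,:,::-1]
b=viewer.read_camera("scene")[180:250,260:360,::-1]
c=np.zeros((600,640,3),np.uint8); c[:400]=a; c[400:596,:280]=cv2.resize(b,(280,196),interpolation=cv2.INTER_CUBIC)
d=viewer.read_camera("top")[165:270,295:395,::-1]; c[400:,320:510]=cv2.resize(d,(190,200),interpolation=cv2.INTER_CUBIC)
cv2.imwrite("pics/w2.png",c)
E
```

```text
[0.58857966 0.02326329 0.38029586] [[ 9.96890985e-01 -7.63363142e-02 -1.95225570e-02]
 [-7.87930688e-02 -9.65415308e-01 -2.48525523e-01]
 [ 1.24146983e-04  2.49291095e-01 -9.68428590e-01]]
```

View pics/w2.png

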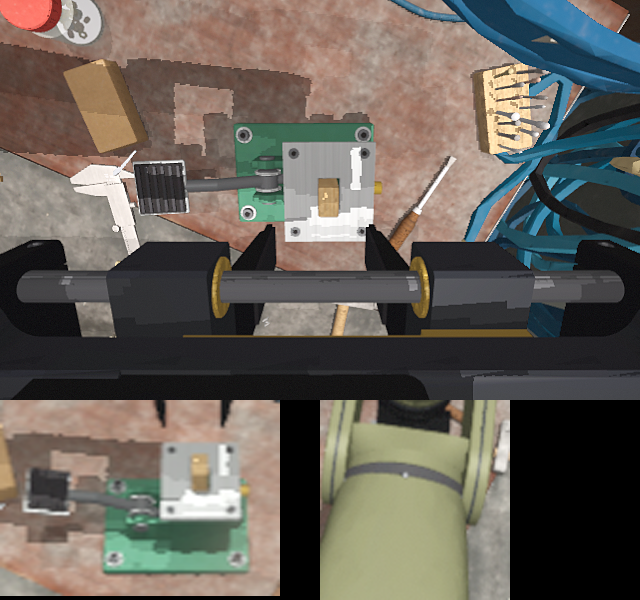

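```bash
python3 - <<'E'
from h import *
p=viewer.camera_params("wrist")
D=to_plane("wrist",[[284,142],[376,141],[376,241],[285,241]],.1); print(D, D.mean(0))
print(to_plane("wrist",[[329,201],[318,217],[340,217],[318,186]],.128))
for z,c in ((.1,"bot"),(.128,"top")):
  for cen in ([.590,-.047],):
    fx=np.array([.9968,-.08]);fy=np.array([.08,.9968])
    q=np.array([[*(np.array(cen)+a*.008*fx+b*.012*fy),z] for a,b in((-1,-1),(1,-1),(1,1),(-1,1))])
    R=p["orientation"].T
    print(c,cv2.projectPoints(q,cv2.Rodrigues(R)[0],-R@p["eye"],p["mtx"],p["dist_coeffs"])[0].reshape(-1,2).round(1).tolist())
a=cv2.imread("pics/w2.png")[170:226,300:360]; cv2.imwrite("pics/c2.png",cv2.resize(a,None,fx=8,fy=8,interpolation=cv2.INTER_NEAREST))
E
```

```text
[[ 5.56642572e-01  4.86685157e-05  1.00000000e-01]
 [ 6.31273943e-01 -4.98718941e-03  1.00000000e-01]
 [ 6.28023659e-01 -9.17875688e-02  1.00000000e-01]
 [ 5.48550246e-01 -8.55477891e-02  1.00000000e-01]] [ 0.5911226  -0.04556847  0.1       ]
[[ 0.58939285 -0.04480182  0.128     ]
 [ 0.57998771 -0.05692609  0.128     ]
 [ 0.59696259 -0.0582579   0.128     ]
 [ 0.58194292 -0.03243888  0.128     ]]
bot [[319.6, 208.5], [338.3, 208.5], [338.7, 180.9], [319.6, 180.9]]
top [[319.5, 218.6], [340.2, 218.6], [340.7, 188.5], [319.6, 188.4]]
```

View pics/c2.png

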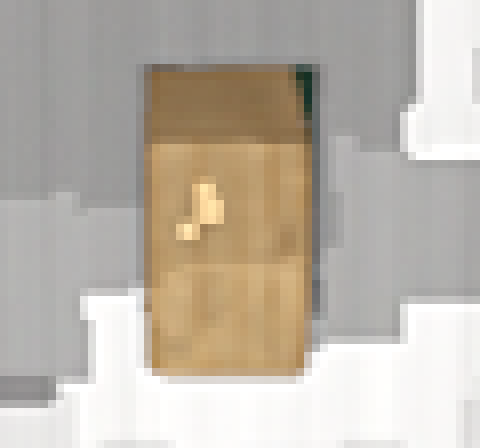

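Request:
step_arm(
  series=[
    {"hand": 0.5,"travel": [0.005,0.001,-0.03],"yaw": 0},
    {"hand": 0.5,"travel": [0,0,-0.03],"yaw": 0},
    {"hand": 0.5,"travel": [0,0,-0.03],"yaw": 0},
    {"hand": 0.5,"travel": [0,0,-0.012],"yaw": 0},
    {"hand": 0.5,"travel": [0,0,-0.003],"yaw": 0},
    {"hand": 0.5,"travel": [0,0,0],"yaw": 0},
  ],
)

```text
t: 5.22
ee_pos: [0.5876, -0.0449, 0.1054]
orientation: [[0.078, 0.997, -0.001], [0.997, -0.078, 0.0], [0.0, -0.001, -1.0]]
contact_force: [0.5, 0.4, 0.1]
opening: 0.0476
grasp_force: 0.0
```

Request:
step_arm(
  series=[
    {"hand": 0.6,"travel": [0.001,-0.001,0],"yaw": 0},
    {"hand": 0.75,"travel": [0,0,0],"yaw": 0},
    {"hand": 1,"travel": [0,0,0],"yaw": 0},
    {"hand": 1,"travel": [0,0,0],"yaw": 0},
    {"hand": 1,"travel": [0,0,0],"yaw": 0},
    {"hand": 1,"travel": [0,0,0],"yaw": 0},
  ],
)

```text
t: 5.72
ee_pos: [0.5895, -0.0461, 0.1063]
orientation: [[0.078, 0.997, 0.001], [0.997, -0.078, -0.0], [-0.0, 0.001, -1.0]]
contact_force: [0.7, -0.0, 1.9]
opening: 0.0157
grasp_force: 30.0
```

```bash
python3 - <<'E'
from h import *
n="pencilA pencilB trayTR trayBR trayTL corkTL corkTR plierL bitblk rackend toolrackmid".split()
q=[[265,193],[248,233],[267,241],[265,267],[225,241],[288,277],[318,271],[303,135],[330,132],[262,138],[215,195]]
for a,b in zip(n,to_plane("top",q,0.005)): print(a,b[:2].round(3))
E
```

```text
pencilA [0.61 0.15]
pencilB [0.499 0.195]
trayTR [0.477 0.144]
trayBR [0.408 0.149]
trayTL [0.479 0.257]
corkTL [0.38  0.088]
corkTR [0.394 0.008]
plierL [0.779 0.043]
bitblk [ 0.786 -0.035]
rackend [0.772 0.161]
toolrackmid [0.607 0.289]
```

Request:
step_arm(
  series=[
    {"hand": 1,"travel": [0,0,0.01],"yaw": 0},
    {"hand": 1,"travel": [0,0,0.015],"yaw": 0},
    {"hand": 1,"travel": [0,0,0.015],"yaw": 0},
    {"hand": 1,"travel": [0,0,0.015],"yaw": 0},
    {"hand": 1,"travel": [0,0,0.02],"yaw": 0},
    {"hand": 1,"travel": [0,0,0.02],"yaw": 0},
    {"hand": 1,"travel": [0,0,0.01],"yaw": 0},
    {"hand": 1,"travel": [0,0,0],"yaw": 0},
  ],
)

```text
t: 6.38
ee_pos: [0.5908, -0.0462, 0.2142]
orientation: [[0.078, 0.997, 0.006], [0.997, -0.078, -0.001], [-0.0, 0.006, -1.0]]
contact_force: [0.9, 0.6, 0.6]
opening: 0.0157
grasp_force: 30.0
```

Request:
step_arm(
  series=[
    {"hand": 1,"travel": [-0.013,0.02,0],"yaw": 0.04},
    {"hand": 1,"travel": [-0.022,0.026,0],"yaw": 0.04},
    {"hand": 1,"travel": [-0.022,0.026,0],"yaw": 0},
    {"hand": 1,"travel": [-0.022,0.026,0],"yaw": 0},
    {"hand": 1,"travel": [-0.022,0.026,-0.01],"yaw": 0},
    {"hand": 1,"travel": [-0.012,0.012,-0.025],"yaw": 0},
    {"hand": 1,"travel": [0,0,-0.03],"yaw": 0},
    {"hand": 1,"travel": [0,0,-0.03],"yaw": 0},
    {"hand": 1,"travel": [0,0,-0.03],"yaw": 0},
    {"hand": 1,"travel": [0,0,-0.015],"yaw": 0},
  ],
)

```text
t: 7.22
ee_pos: [0.4723, 0.0899, 0.0653]
orientation: [[-0.003, 1.0, -0.008], [1.0, 0.003, -0.001], [-0.001, -0.008, -1.0]]
contact_force: [-0.7, 0.3, -1.4]
opening: 0.0157
grasp_force: 30.0
```

Request:
step_arm(
  series=[
    {"hand": 1,"travel": [0,0,-0.008],"yaw": 0},
    {"hand": 1,"travel": [0,0,-0.004],"yaw": 0},
    {"hand": 1,"travel": [0,0,0],"yaw": 0},
  ],
)

```text
t: 7.47
ee_pos: [0.4756, 0.0899, 0.0578]
orientation: [[-0.002, 1.0, -0.002], [1.0, 0.002, -0.0], [-0.0, -0.002, -1.0]]
contact_force: [0.1, 0.4, -0.7]
opening: 0.0163
grasp_force: 30.0
```

Request:
step_arm(
  series=[
    {"hand": 1,"travel": [0,0,-0.002],"yaw": 0},
    {"hand": 1,"travel": [0,0,-0.002],"yaw": 0},
    {"hand": 1,"travel": [0,0,0],"yaw": 0},
    {"hand": 1,"travel": [0,0,0],"yaw": 0},
  ],
)

```text
t: 7.8
ee_pos: [0.4768, 0.09, 0.0555]
orientation: [[-0.002, 1.0, 0.001], [1.0, 0.002, 0.0], [0.0, 0.002, -1.0]]
contact_force: [0.1, -0.9, 0.3]
opening: 0.0161
grasp_force: 30.0
```

Request:
step_arm(
  series=[
    {"hand": 1,"travel": [0,0,-0.002],"yaw": 0},
    {"hand": 1,"travel": [0,0,0],"yaw": 0},
    {"hand": 1,"travel": [0,0,0],"yaw": 0},
  ],
)

```text
t: 8.05
ee_pos: [0.4762, 0.09, 0.0528]
orientation: [[-0.002, 1.0, 0.0], [1.0, 0.002, -0.0], [-0.0, 0.0, -1.0]]
contact_force: [-0.2, -0.8, -0.6]
opening: 0.016
grasp_force: 30.0
```

Request:
step_arm(
  series=[
    {"hand": 1,"travel": [0,0,-0.001],"yaw": 0},
    {"hand": 1,"travel": [0,0,-0.001],"yaw": 0},
    {"hand": 1,"travel": [0,0,0],"yaw": 0},
  ],
)

```text
t: 8.3
ee_pos: [0.4766, 0.09, 0.0523]
orientation: [[-0.002, 1.0, -0.0], [1.0, 0.002, -0.0], [-0.0, -0.0, -1.0]]
contact_force: [-4.6, -1.0, 8.6]
opening: 0.0159
grasp_force: 30.0
```

Request:
step_arm(
  series=[
    {"hand": 1,"travel": [0,0,0.0015],"yaw": 0},
    {"hand": 0.75,"travel": [0,0,0],"yaw": 0},
    {"hand": 0.5,"travel": [0,0,0],"yaw": 0},
    {"hand": 0,"travel": [0,0,0],"yaw": 0},
    {"hand": 0,"travel": [0,0,0],"yaw": 0},
    {"hand": 0,"travel": [0,0,0.005],"yaw": 0},
    {"hand": 0,"travel": [0,0,0],"yaw": 0},
    {"hand": 0,"travel": [0,0,0],"yaw": 0},
  ],
)

```text
t: 8.97
ee_pos: [0.4766, 0.09, 0.0577]
orientation: [[-0.002, 1.0, 0.001], [1.0, 0.002, 0.0], [0.0, 0.001, -1.0]]
contact_force: [-0.5, -0.5, 0.2]
opening: 0.057
grasp_force: 0.0
```

```bash
python3 - <<'E'
from h import *
print(viewer.camera_params("wrist")["eye"])
cv2.imwrite("pics/w3.png",viewer.read_camera("wrist")[:,:,::-1])
E
```

```text
[0.47604524 0.15966852 0.22734501]
```

View pics/w3.png

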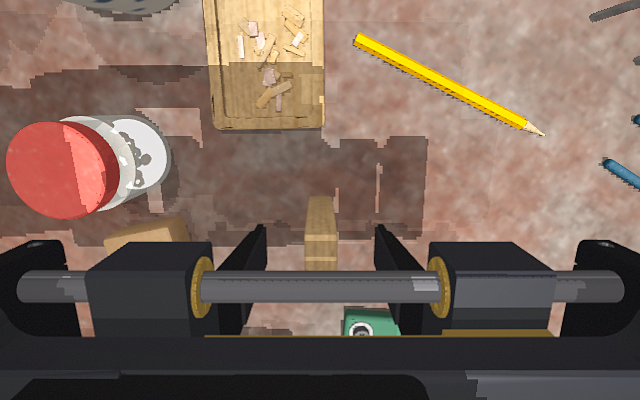

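Request:
step_arm(
  series=[
    {"hand": 0,"travel": [0,0,0.003],"yaw": 0},
    {"hand": 0,"travel": [0,0,0],"yaw": 0},
    {"hand": 0,"travel": [0,0,0],"yaw": 0},
    {"hand": 0,"travel": [0,0,0],"yaw": 0},
    {"hand": 0,"travel": [0,0,0],"yaw": 0},
    {"hand": 0,"travel": [0.008,0,0],"yaw": 0},
    {"hand": 0,"travel": [0.01,0,0],"yaw": 0},
    {"hand": 0,"travel": [0.01,0,0],"yaw": 0},
    {"hand": 0,"travel": [0.006,0,0],"yaw": 0},
  ],
)

```text
t: 9.77
ee_pos: [0.5121, 0.0899, 0.0605]
orientation: [[-0.002, 1.0, 0.001], [1.0, 0.002, 0.0], [0.0, 0.001, -1.0]]
contact_force: [-0.4, -0.6, 0.9]
opening: 0.095
grasp_force: 0.0
```

Request:
step_arm(
  series=[
    {"hand": 0,"travel": [0.005,0,0],"yaw": 0},
    {"hand": 0,"travel": [0.004,0,0],"yaw": 0},
    {"hand": 0,"travel": [0.004,0,0],"yaw": 0},
    {"hand": 0,"travel": [0.004,0,0],"yaw": 0},
    {"hand": 0,"travel": [0.004,0,0],"yaw": 0},
    {"hand": 0,"travel": [0.004,0,0],"yaw": 0},
    {"hand": 0,"travel": [0.004,0,0],"yaw": 0},
    {"hand": 0,"travel": [0,0,0],"yaw": 0},
    {"hand": 0,"travel": [0,0,0],"yaw": 0},
  ],
)

```text
t: 10.52
ee_pos: [0.5393, 0.09, 0.0602]
orientation: [[-0.002, 1.0, -0.0], [1.0, 0.002, 0.0], [0.0, -0.0, -1.0]]
contact_force: [0.4, 0.4, 0.2]
opening: 0.0953
grasp_force: 0.0
```

Request:
step_arm(
  series=[
    {"hand": 0,"travel": [0,0,0.01],"yaw": 0},
    {"hand": 0,"travel": [0,0,0.03],"yaw": 0},
    {"hand": 0,"travel": [0,0,0.04],"yaw": 0},
    {"hand": 0,"travel": [-0.01,0,0.04],"yaw": 0},
    {"hand": 0,"travel": [-0.01,0,0],"yaw": 0},
    {"hand": 0,"travel": [0,0,0],"yaw": 0},
  ],
)

```text
t: 11.02
ee_pos: [0.5202, 0.0903, 0.1847]
orientation: [[-0.002, 1.0, 0.007], [1.0, 0.002, 0.001], [0.001, 0.007, -1.0]]
contact_force: [-0.8, 0.2, -0.2]
opening: 0.0951
grasp_force: 0.0
```

```bash
python3 - <<'E'
from h import *
print(viewer.camera_params("wrist")["eye"])
cv2.imwrite("pics/w4.png",viewer.read_camera("wrist")[:,:,::-1])
E
```

```text
[0.51856555 0.15982463 0.35439379]
```

View pics/w4.png

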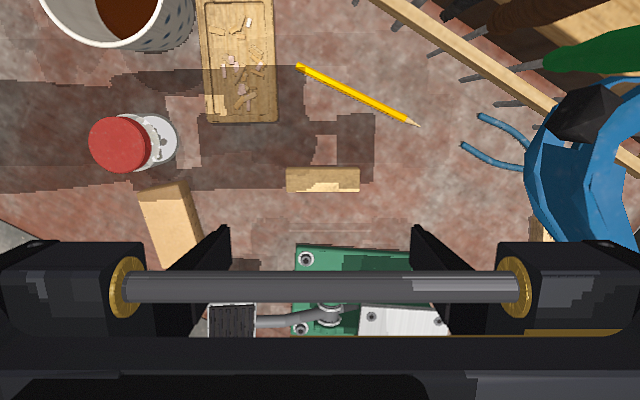

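```bash
python3 - <<'E'
from h import *
print(to_plane("wrist",[[286,167],[360,167],[360,192],[286,192],[323,180]],.016), arm.get_state()["ee_pos"])
E
```

```text
[[0.48597069 0.1042894  0.016     ]
 [0.5593311  0.10447278 0.016     ]
 [0.56014973 0.07897597 0.016     ]
 [0.48541806 0.07880924 0.016     ]
 [0.52270477 0.09124352 0.016     ]] [0.51937726 0.09009429 0.18207073]
```

Request:
step_arm(
  series=[
    {"hand": 0.47,"travel": [-0.003,0,0],"yaw": 0.12},
    {"hand": 0.47,"travel": [-0.003,0,0],"yaw": 0.12},
    {"hand": 0.47,"travel": [-0.003,0.001,0],"yaw": 0.12},
    {"hand": 0.47,"travel": [-0.002,0,0],"yaw": 0.12},
    {"hand": 0.47,"travel": [0,0,0],"yaw": 0.12},
    {"hand": 0.47,"travel": [0,0,0],"yaw": 0.12},
    {"hand": 0.47,"travel": [0,0,0],"yaw": 0.12},
    {"hand": 0.47,"travel": [0,0,0],"yaw": 0.12},
    {"hand": 0.47,"travel": [0,0,0],"yaw": 0.12},
    {"hand": 0.47,"travel": [0,0,0],"yaw": 0.12},
  ],
)

```text
t: 11.9
ee_pos: [0.5072, 0.0909, 0.178]
orientation: [[-0.935, 0.355, -0.004], [0.355, 0.935, -0.0], [0.003, -0.002, -1.0]]
contact_force: [0.4, 0.2, -0.1]
opening: 0.0502
grasp_force: 0.0
```

Request:
step_arm(
  series=[
    {"hand": 0.47,"travel": [0,0,-0.02],"yaw": 0.12},
    {"hand": 0.47,"travel": [0,0,-0.02],"yaw": 0.12},
    {"hand": 0.47,"travel": [0,0,-0.02],"yaw": 0.12},
    {"hand": 0.47,"travel": [0,0,-0.02],"yaw": 0},
    {"hand": 0.47,"travel": [0,0,-0.02],"yaw": 0},
    {"hand": 0.47,"travel": [0,0,0],"yaw": 0},
    {"hand": 0.47,"travel": [0,0,0],"yaw": 0},
  ],
)

```text
t: 12.48
ee_pos: [0.5062, 0.0908, 0.0777]
orientation: [[-1.0, 0.009, -0.006], [0.009, 1.0, -0.0], [0.006, -0.0, -1.0]]
contact_force: [0.6, 0.2, 1.1]
opening: 0.0503
grasp_force: 0.0
```

Request:
step_arm(
  series=[
    {"hand": 0.47,"travel": [0.002,0,-0.025],"yaw": 0},
    {"hand": 0.47,"travel": [0,0,-0.02],"yaw": 0},
    {"hand": 0.47,"travel": [0,0,-0.015],"yaw": 0},
    {"hand": 0.47,"travel": [0,0,-0.008],"yaw": 0},
    {"hand": 0.47,"travel": [0,0,0],"yaw": 0},
    {"hand": 0.47,"travel": [0,0,0],"yaw": 0},
  ],
)

```text
t: 12.98
ee_pos: [0.5108, 0.091, 0.013]
orientation: [[-1.0, 0.009, 0.001], [0.009, 1.0, 0.0], [-0.001, 0.0, -1.0]]
contact_force: [-1.1, 0.1, 1.1]
opening: 0.0504
grasp_force: 0.0
```

Request:
step_arm(
  series=[
    {"hand": 0.47,"travel": [-0.001,0,-0.005],"yaw": 0},
    {"hand": 0.47,"travel": [0,0,-0.003],"yaw": 0},
    {"hand": 0.47,"travel": [0,0,0],"yaw": 0},
    {"hand": 0.47,"travel": [0,0,0],"yaw": 0},
  ],
)

```text
t: 13.32
ee_pos: [0.5094, 0.091, 0.0045]
orientation: [[-1.0, 0.009, 0.0], [0.009, 1.0, -0.0], [-0.0, 0.0, -1.0]]
contact_force: [-0.0, -0.1, -0.6]
opening: 0.0504
grasp_force: 0.0
```

Request:
step_arm(
  series=[
    {"hand": 0.6,"travel": [0,0,-0.001],"yaw": 0},
    {"hand": 0.75,"travel": [0,0,0],"yaw": 0},
    {"hand": 1,"travel": [0,0,0],"yaw": 0},
    {"hand": 1,"travel": [0,0,0],"yaw": 0},
    {"hand": 1,"travel": [0,0,0],"yaw": 0},
    {"hand": 1,"travel": [0,0,0],"yaw": 0},
  ],
)

```text
t: 13.82
ee_pos: [0.5093, 0.091, 0.0033]
orientation: [[-1.0, 0.009, 0.0], [0.009, 1.0, 0.0], [-0.0, 0.0, -1.0]]
contact_force: [0.0, -0.9, 0.5]
opening: 0.0238
grasp_force: 30.0
```

Request:
step_arm(
  series=[
    {"hand": 1,"travel": [0,0,0.01],"yaw": 0},
    {"hand": 1,"travel": [0,0,0.02],"yaw": 0},
    {"hand": 1,"travel": [0,0,0.03],"yaw": 0},
    {"hand": 1,"travel": [0,0,0.04],"yaw": 0},
    {"hand": 1,"travel": [0,0,0.04],"yaw": 0},
    {"hand": 1,"travel": [0,0,0.04],"yaw": 0},
    {"hand": 1,"travel": [0,0,0.04],"yaw": 0},
    {"hand": 1,"travel": [0,0,0.03],"yaw": 0},
    {"hand": 1,"travel": [0,0,0.02],"yaw": 0},
    {"hand": 1,"travel": [0,0,0.01],"yaw": 0},
  ],
)

```text
t: 14.65
ee_pos: [0.5104, 0.0911, 0.2884]
orientation: [[-1.0, 0.009, 0.007], [0.009, 1.0, 0.0], [-0.007, 0.001, -1.0]]
contact_force: [-0.7, -0.2, -0.7]
opening: 0.0236
grasp_force: 30.0
```

Request:
step_arm(
  series=[
    {"hand": 1,"travel": [0,0,0],"yaw": 0},
    {"hand": 1,"travel": [0,0,0],"yaw": 0},
    {"hand": 1,"travel": [0,0,0],"yaw": 0},
    {"hand": 1,"travel": [0,0,0],"yaw": 0},
    {"hand": 1,"travel": [0,0,0],"yaw": 0},
    {"hand": 1,"travel": [0,0,0],"yaw": 0},
  ],
)

```text
t: 15.15
ee_pos: [0.5087, 0.091, 0.2817]
orientation: [[-1.0, 0.009, -0.002], [0.009, 1.0, -0.0], [0.002, -0.0, -1.0]]
contact_force: [0.1, 0.2, 0.6]
opening: 0.0238
grasp_force: 30.0
```

```bash
python3 - <<'E'
from h import *
a=viewer.read_camera("scene")[80:280,200:440,::-1]
w=viewer.read_camera("wrist")[150:400,170:470,::-1]
c=np.zeros((600,800,3),np.uint8); c[:400,:480]=cv2.resize(a,None,fx=2,fy=2); c[:250,500:]=w
cv2.imwrite("pics/f.png",c)
E
```

```text
(no output)
```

View pics/f.png

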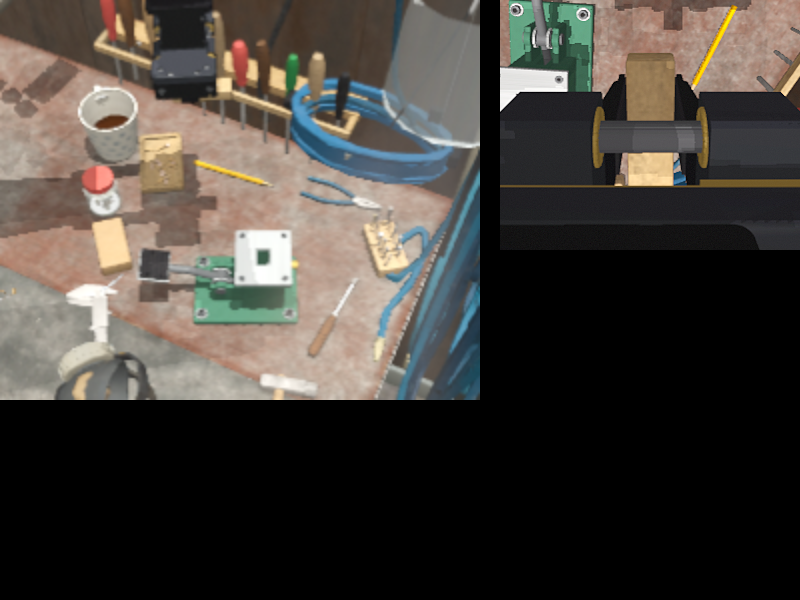

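```bash
python3 -c "
from rig import arm
s=arm.get_state(); print(s['ee_pos'],s['grasp_force'],abs(s['joint_velocities']).max()); print(arm.finish_job())"
```

```text
[0.50896602 0.09099084 0.28242752] 29.997263252735138 0.004735610491253322
the job is handed in; nothing more can be done
None
```

The job is handed in at about 15 s: I pressed the treadle to its stop and let it back up, then drew the blank straight up, and it is now held level and still about 28 cm above the bench, clear of the fixture. The moves can't tilt the gripper, so I stood the blank on a clear patch of bench, tipped it onto its side and gripped it again; the last pictures show the other things where they were.

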